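# Pack the quad bike's spares into the bin carrier

## Robot

A 6-joint arm with a two-finger parallel gripper is mounted at the origin on a cart in front of the work surface, level with it; the furniture and walls round the work are solid. World frame = base frame: x ahead of the robot, y to its left, z up, the work surface at z = 0. Lengths are in m, angles in rad, forces in N, time in s.
With the tool pointing down it reaches from about 0.275 to 0.725 m from the base axis. Payload 15.9 kg.
Tool frame: the origin (TCP) lies midway between the tips of the shut fingers; the grasp point (between the pads) lies 19 mm behind it; z points along the fingers, y is the line along which they close (so a half turn about z gives the same grasp; the last joint's range is limited). The gripper opens to 85 mm and grips with 20 to 120 N. Pads are 22 mm wide; open, the fingers measure 114 mm over their backs; the gripper's body (76 mm by 85 mm) begins 54 mm behind the grasp point. The pads swing forward as they close: fully open they stand 13 mm farther back than shut.
Start: joints at [-1.228, 0.213, -0.034, 1.323, 0, 1.571], TCP at [0.168, -0.471, 0.193] pointing down, gripper open.
Joint ranges: [-2.98, 2.98], [-0.74, 1.72], [-1.14, 1.35], [-2.1, 2.04], [-1.57, 1.44], [-3.14, 3.14]. Speed limits (rad/s): [1.89, 1.89, 2.39, 2.57, 3.14, 3.14].

## Interface

Orientations are given as [roll, pitch, yaw] about the fixed x, y, z axes, in that order (R = Rz(yaw) Ry(pitch) Rx(roll)).
In Python, from plant import manip, snapshot, regions_of gives the robot as it stands. The module is installed in compiled form; this text tells all that it offers.
- The arm moves only by the tool apply_moves, never from a script. Its argument "motion" is one flat list of numbers, 7 for each row, row after row: the turn, a rotation vector about the tool's x, y, z in degrees, then the shift along the tool's x, y, z in m, then the opening, from 0 (shut) to 1 (fully open). In form: [wx, wy, wz, tx, ty, tz, grip, wx, wy, wz, tx, ty, tz, grip, ...]. A call has exactly 10 rows; each row is the pose to reach, as a shift and turn from the pose commanded when the call began, along the tool's axes at that moment; what a row does not reach only later rows make up. A row lasts 1/8 s, in which the tool goes at most 62.5 mm and 10.7 degrees, less where a joint would pass 70% of its speed; a pose out of reach is approached as far as the arm can. A call with a gripper value outside its range is refused whole. The fingers move at their own pace and stop on an object; "force" is the grip in N (left out, the last holds). Time passes only in rows, so rows that repeat a pose let the fingers close, or fill a call up. It gives the time, the measured TCP pose, the force, the opening and the grip force at its end, in the units of the state.
- manip.get_state(): the state, without advancing time (a new reading comes with each control period).
- snapshot(name): name is "scene" or "top" or "wrist"; returns a dict with "img" (400x640x3 uint8, red, green, blue), "fovy" (degrees; the focal length in pixels is half the picture's height over the tangent of half this angle, whatever the lens; pixels are square), "cx", "cy" (the principal point, pixels), "R" (3x3) and "t" (3): a world point X has camera coordinates R X + t. Camera axes: x right, y down, z forward; pixel columns grow to the right and rows downward; lengths in m; the calibration is good to about 2 mm. A picture is of the moment at which its call begins. There is no depth.
- manip.job_done(): hands the job in; it is judged then, once.
Trained networks look in a picture, given as the dict that the camera call returned (one of the last four; its "shot" number tells which), for a name from the list of things; names that differ only in an ending like _2 or _b are one class to them, and where a whole thing is asked for, a point or a joint stands for the part that bears it (a point fixed in the world has none). Each returns a list of dicts, best first, with "score" (0 to 1); they miss things now and then, are a little off and sometimes report something else, mostly with a low value. They report only what shows in the picture. A call takes as long as a camera call. They do not tell look-alikes from the thing itself.
- regions_of(picture, query): "mask" (400x640 bool, what is visible of it) and "bbox" ([left, top, right, bottom] in pixels, round what is visible of it).
The state is a dict: "clock": time; "q": joint angles; "dq": joint speeds; "effort": joint torques, N m; "position": TCP position; "eef_rot": TCP orientation; "force": force on the tool from outside, world axes, zero at the start; "torque": the same for the moment, N m; "width": finger opening in m; "gripper_force": force on a finger pad.
Only numpy, scipy, OpenCV 4.12 (cv2) and the standard library are available. Lean on these libraries where they do the work, as an engineer would, in place of code of your own. Each camera call takes 0.05 s, during which the arm holds its last target. There are 200 camera calls.

## Task

Pack the quad bike's spares from the bench into the carrier: the steel ball bearing into the yellow bin, the spark plug into the red bin, the long bolt into the green bin and the brass padlock into the white bin, each lying flat on the bottom of its bin. Leave the short bolt and the roll of black tape lying where they are on the bench, undisturbed.

Things in the scene. Friction and masses are not known exactly. Their poses are not given: they have to be found in the camera images.
- bearing: steel ball bearing, a bright metal ring 53 mm in diameter with a dark groove and open bore, 16 mm high, lying flat; about 0.16 kg. Origin: centre of its underside, z up
- spark_plug: spark plug 66 mm long, lying along its y axis: the thick grey metal body (20 mm wide, up to 22 mm high) spans y = -2 to +33 mm, the thin white insulator (about 10 mm) the -y half; about 0.05 kg. Origin: under the middle of its length, about at bench level; x across, z up as it lies at the start
- bolt_long: the long hex bolt with a nut on it, grey steel, 88 mm long, lying along its y axis, the longer of the two bolts; shank 12 mm in diameter with its axis 10 mm high, head (21 mm wide, 19 mm high) at y = +36 to +44 mm, nut (21 mm) at y = -30 to -19 mm; about 0.09 kg. Origin: under the middle of its length, about at bench level; x across, z up as it lies at the start
- padlock: brass padlock lying flat, 75 mm long (its x), 45 mm wide (its y), 20 mm high: brass body from x = -38 to +2 mm, steel shackle from there to +38 mm; about 0.19 kg. Origin: centre of its underside, z up
- bolt_short: look-alike, to be left: the short hex bolt with nut, grey steel, 56 mm long along its y axis, 18 mm wide, 16 mm high. Origin: under the middle of its length, about at bench level
- tape_elec: look-alike, to be left: roll of black electrical tape with a pale core, 55 mm across, 19 mm high, lying flat. Origin: centre of its underside
- bin_yellow: small open yellow plastic bin, 96 mm (x) by 120 mm (y) outside, 30 mm high, walls and floor 3 mm; one of four equal bins standing 2 x 2, 3 mm apart, in a low plywood carrier (214 x 262 mm, rim 18 mm high), all fixed and turned alike. Origin: centre of its underside, 6 mm above the bench (inner floor 9 mm, rim 36 mm above the bench), z up
- bin_red: small open red plastic bin, 96 mm (x) by 120 mm (y) outside, 30 mm high, walls and floor 3 mm; one of four equal bins standing 2 x 2, 3 mm apart, in a low plywood carrier (214 x 262 mm, rim 18 mm high), all fixed and turned alike. Origin: centre of its underside, 6 mm above the bench (inner floor 9 mm, rim 36 mm above the bench), z up
- bin_green: small open green plastic bin, 96 mm (x) by 120 mm (y) outside, 30 mm high, walls and floor 3 mm; one of four equal bins standing 2 x 2, 3 mm apart, in a low plywood carrier (214 x 262 mm, rim 18 mm high), all fixed and turned alike. Origin: centre of its underside, 6 mm above the bench (inner floor 9 mm, rim 36 mm above the bench), z up
- bin_white: small open white plastic bin, 96 mm (x) by 120 mm (y) outside, 30 mm high, walls and floor 3 mm; one of four equal bins standing 2 x 2, 3 mm apart, in a low plywood carrier (214 x 262 mm, rim 18 mm high), all fixed and turned alike. Origin: centre of its underside, 6 mm above the bench (inner floor 9 mm, rim 36 mm above the bench), z up
There are look-alikes about, which are no part of the job. What is shaped like the bolt_long but blue is not meant. What is shaped like the bearing but pink is not meant.

How it is judged:
By the outcome, as a careful person would: the job done as asked, in the order asked, and still so for the second after the job is handed in, with the robot touching nothing.
It also fails if it takes over 109 s, if anything falls off the work surface, if the arm or the gripper's body presses on something with over 40 N, if the wrist force passes 120 N, or if a joint passes its speed limit or range.

## Working session

There is one attempt and no reset: what is moved stays moved. The work goes in short steps, Python scripts to look and compute and a tool call to move; the robot and the scene stay as the last step left them, time stands still between calls to the robot, and variables do not carry over. Pictures are saved under pics/ and viewed, at most 14 in all, crops included, and the job is handed in when it is done.

Besides the shell and the picture viewer there is one more tool, called after ">>>" by a JSON object that holds its "name" and its "arguments". apply_moves: Moves the arm, as the interface text tells. Its arguments: {"type":"object","properties":{"motion":{"type":"array","items":{"type":"number"}},"force":{"type":"number"}},"required":["motion"]}

```bash
mkdir -p pics; cat > h.py <<'E'
import numpy as np, cv2
from plant import manip, snapshot, regions_of
def ray(p,u,v,z):
    f=200/np.tan(np.radians(p["fovy"])/2)
    d=np.array([(u-p["cx"])/f,(v-p["cy"])/f,1.]); R=np.array(p["R"]);t=np.array(p["t"])
    c=-R.T@t; w=R.T@d
    return c+w*(z-c[2])/w[2]
def proj(p,X):
    f=200/np.tan(np.radians(p["fovy"])/2)
    c=np.array(p["R"])@np.array(X)+np.array(p["t"]); return f*c[0]/c[2]+p["cx"], f*c[1]/c[2]+p["cy"]
def save(p,n): cv2.imwrite(f"pics/{n}.png",p["img"][:,:,::-1])
E
python3 - <<'E'
from h import *
for n in ["top","scene"]:
    p=snapshot(n); save(p,n+"0")
    print(n,p["fovy"],p["cx"],p["cy"],-np.array(p["R"]).T@np.array(p["t"]))
    for q in ["bearing","spark_plug","bolt_long","padlock","bolt_short","tape_elec","bin_yellow","bin_red","bin_green","bin_white"]:
        for r in regions_of(p,q)[:3]:
            v,u=np.nonzero(r["mask"]); print(q,round(r["score"],2),np.round(r["bbox"]),len(u),np.round(ray(p,u.mean(),v.mean(),.01)[:2],3))
print(manip.get_state())
E
```

```text
top 50.60264154202118 323.15263522474316 194.51717954176925 [ 0.29138578 -0.03068299  1.19983384]
bearing 0.77 [404. 169. 423. 187.] 266 [ 0.557 -0.295]
bearing 0.69 [424. 236. 443. 257.] 272 [ 0.364 -0.337]
spark_plug 0.4 [316. 180. 331. 192.] 94 [ 0.535 -0.032]
bolt_long 0.54 [357. 137. 383. 152.] 130 [ 0.659 -0.166]
bolt_long 0.45 [451. 150. 479. 168.] 162 [ 0.609 -0.45 ]
padlock 0.55 [363. 208. 380. 235.] 232 [ 0.426 -0.17 ]
bolt_short 0.48 [354. 182. 373. 189.] 62 [ 0.533 -0.153]
tape_elec 0.67 [307. 139. 323. 157.] 246 [ 0.655 -0.013]
bin_yellow 0.63 [203. 157. 251. 190.] 1488 [0.583 0.243]
bin_red 0.68 [204. 190. 245. 228.] 1558 [0.481 0.249]
bin_green 0.97 [154. 184. 202. 227.] 1593 [0.487 0.374]
bin_white 0.8 [158. 149. 204. 188.] 1476 [0.589 0.37 ]
scene 53.66619247089356 320.74209759714586 199.73861922310007 [ 0.04622519 -0.93909355  0.53659933]
bearing 0.91 [314. 274. 338. 292.] 445 [ 0.36  -0.338]
bearing 0.65 [379. 242. 398. 260.] 266 [ 0.553 -0.297]
spark_plug 0.55 [318. 204. 335. 214.] 86 [ 0.533 -0.028]
bolt_long 0.7 [384. 213. 399. 226.] 69 [ 0.657 -0.164]
bolt_long
[... 477 characters left out ...]
.656 -0.169]
{'clock': 1.1, 'q': array([-1.22800372e+00,  2.12920626e-01, -3.43759245e-02,  1.32350749e+00,
       -4.87509417e-05,  1.57078043e+00]), 'dq': array([ 7.71784851e-04, -2.13439460e-03,  1.62115045e-03,  1.07401068e-03,
        7.32927913e-05, -1.13678916e-03]), 'effort': array([ 4.37613446e-03, -6.85977173e+01,  4.87320399e+01,  1.79603503e-03,
        4.48658093e-04, -1.63835477e-05]), 'position': array([ 0.16804074, -0.47090923,  0.19320509]), 'eef_rot': array([-3.14158494e+00,  4.87508191e-05,  3.42808495e-01]), 'force': array([ 0.11928991,  0.3247195 , -0.28837595]), 'torque': array([ 0.00246006, -0.0061217 ,  0.03842086]), 'gripper_force': 0.0, 'width': 0.08557640218785284}
```

```bash
python3 - <<'E'
import cv2
a=cv2.imread("pics/top0.png")[120:280,280:500]; cv2.imwrite("pics/topc.png",cv2.resize(a,None,fx=3.6,fy=3.6,interpolation=cv2.INTER_CUBIC))
E
```

```text
(no output)
```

View pics/top0.png

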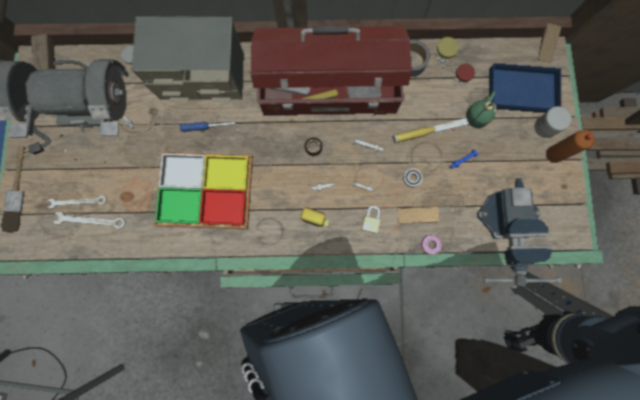

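View pics/topc.png

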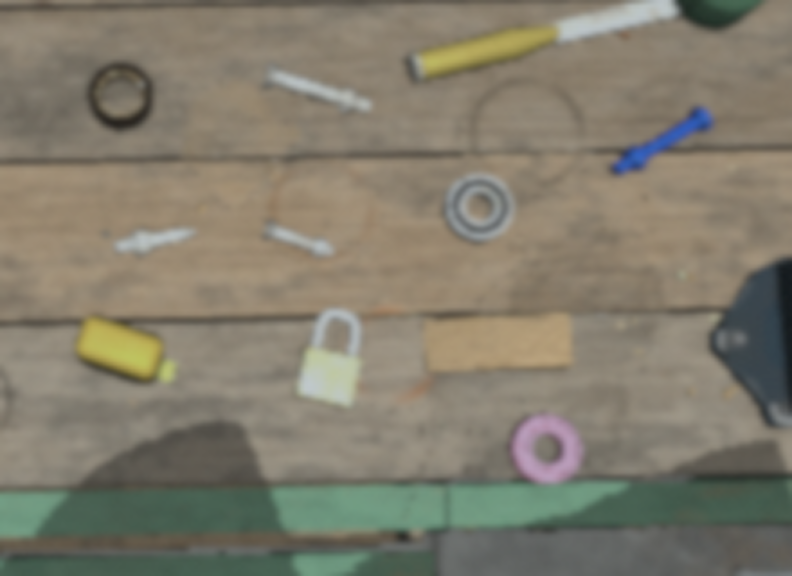

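```bash
cat >> h.py <<'E'
def rotv(e):
    from scipy.spatial.transform import Rotation as r
    return r.from_euler('xyz',e)
def rel(x,y,z,yaw):
    """tool-frame shift and turn to the pointing-down pose at x,y,z,yaw"""
    s=manip.get_state(); R=rotv(s["eef_rot"]); T=rotv([np.pi,0,yaw])
    print("now",np.round(s["position"],4),"yaw",round(s["eef_rot"][2],3),"rel turn",np.round((R.inv()*T).as_rotvec(degrees=True),1),"shift",np.round(R.inv().apply(np.array([x,y,z])-s["position"]),4))
E
python3 - <<'E'
from h import *
p=snapshot("top")
# bins: colour masks within carrier, rim at z=.036
b={}
for q in ["bin_yellow","bin_red","bin_green","bin_white"]:
    r=regions_of(p,q)[0]
    c=cv2.findContours(r["mask"].astype(np.uint8),0,2)[0]; c=max(c,key=cv2.contourArea)
    P=np.array([ray(p,u,v,.036)[:2] for u,v in c[:,0]]).astype(np.float32)
    (cc,wh,a)=cv2.minAreaRect(P); b[q]=cc; print(q,np.round(cc,4),np.round(wh,3),round(a,1),"score",r["score"])
d=np.array(b["bin_white"])-b["bin_yellow"]; e=np.array(b["bin_green"])-b["bin_red"]; g=np.array(b["bin_yellow"])-b["bin_red"];h=np.array(b["bin_white"])-b["bin_green"]
print(d,e,g,h, np.mean(list(b.values()),axis=0))
for q in ["bolt_long","bolt_short","spark_plug","padlock"]:
    for r in regions_of(p,q)[:2]:
        v,u=np.nonzero(r["mask"]); P=np.array([ray(p,a,c,.01)[:2] for a,c in zip(u,v)])
        w=np.linalg.svd(P-P.mean(0),full_matrices=False)[2][0]; print(q,r["score"],P.mean(0),np.degrees(np.arctan2(w[1],w[0])),np.ptp((P-P.mean(0))@w))
a=p["img"][130:250,140:270]; cv2.imwrite("pics/bins.png",cv2.resize(a,None,fx=5,fy=5,interpolation=cv2.INTER_CUBIC)[:,:,::-1])
rel(.557,-.295,.15,0)
E
```

```text
bin_yellow [0.5769 0.2369] [0.125 0.098] 87.7 score 0.96
bin_red [0.4772 0.2419] [0.131 0.101] 88.9 score 0.86
bin_green [0.4838 0.366 ] [0.127 0.104] 88.9 score 0.55
bin_white [0.5835 0.3608] [0.123 0.099] 87.0 score 0.7
[0.00656873 0.12391901] [0.00659117 0.12415446] [ 0.09967551 -0.00498547] [ 0.09965307 -0.00522092] [0.53036057 0.30137802]
bolt_long 0.5 [ 0.65896104 -0.16665306] 70.7745196969705 0.07573822459599494
bolt_long 0.47 [ 0.61006238 -0.45144837] 120.02370701360427 0.08789425034328724
spark_plug 0.46 [ 0.53514398 -0.03210028] -78.8990270970188 0.05859675088908066
padlock 0.89 [ 0.43128204 -0.17283139] 169.078814079374 0.0742012577344968
padlock 0.54 [ 0.55631859 -0.29668482] 133.76373476009462 0.054962464327195426
now [ 0.168  -0.4709  0.1932] yaw 0.343 rel turn [-0.   0.  19.6] shift [ 0.4255 -0.0349  0.0432]
```

View pics/bins.png

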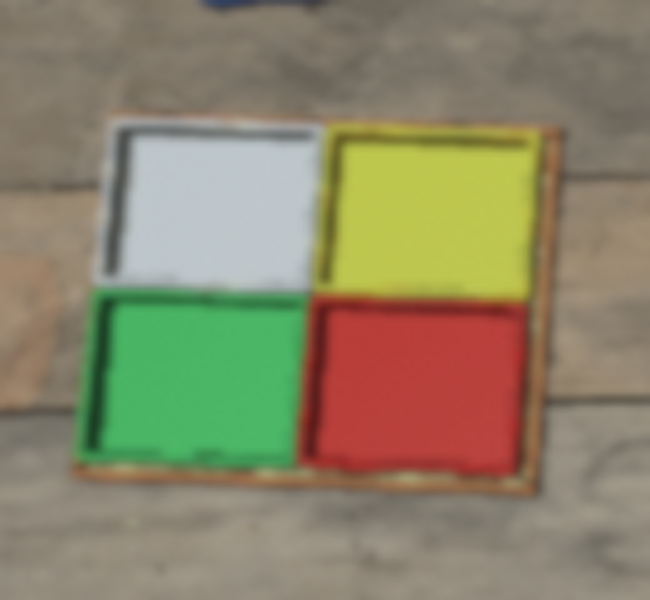

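>>> {"name": "apply_moves", "arguments": {"motion": [5,0,0,0.06,-0.005,0,1,0,0,6,0.12,-0.01,0,1,0,0,10,0.18,-0.015,0.005,1,0,0,15,0.24,-0.02,0.01,1,0,0,20,0.3,-0.025,0.02,1,0,0,22.6,0.35,-0.029,0.03,1,0,0,22.6,0.4,-0.033,0.04,1,0,0,22.6,0.4255,-0.0349,0.0432,1,0,0,22.6,0.4255,-0.0349,0.0432,1,0,0,22.6,0.4255,-0.0349,0.0432,1], "force": 40}}

```text
clock: 2.8
position: [0.5565, -0.2953, 0.15]
eef_rot: [3.142, 0.0, -0.052]
force: [-0.6, -0.5, 0.5]
width: 0.0854
gripper_force: 0.0
```

```bash
python3 - <<'E'
from h import *
p=snapshot("wrist"); save(p,"w1")
print(p["fovy"],-np.array(p["R"]).T@np.array(p["t"]),np.array(p["R"])[2])
for r in regions_of(p,"bearing"):
    (c,wh,a)=cv2.minAreaRect(np.argwhere(r["mask"])[:,::-1].astype(np.float32)); X=ray(p,*c,.014); print(r["score"],np.round(r["bbox"]),X,[np.linalg.norm(ray(p,r["bbox"][0],c[1],.014)-ray(p,r["bbox"][2],c[1],.014))])
    rel(X[0],X[1],0.001,-.052)
E
```

```text
66.16359050394334 [ 0.62493712 -0.29945615  0.33198941] [-0.27245578  0.01448551 -0.96205926]
0.79 [338. 312. 382. 347.] [ 0.37391604 -0.33639844  0.014     ] [np.float64(0.05429646979673452)]
now [ 0.5564 -0.2957  0.1504] yaw -0.053 rel turn [ 0. -0. -0.] shift [-0.1801  0.0502  0.1494]
0.58 [292. 156. 344. 209.] [ 0.55633279 -0.29444684  0.014     ] [np.float64(0.055205417993050364)]
now [ 0.5564 -0.2957  0.1504] yaw -0.053 rel turn [ 0. -0. -0.] shift [-1.000e-04 -1.200e-03  1.494e-01]
```

View pics/w1.png

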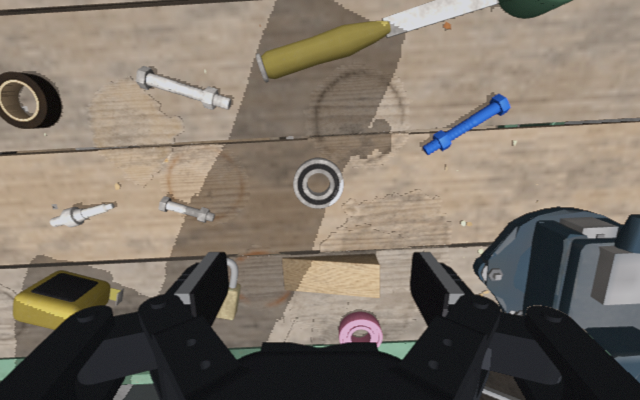

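>>> {"name": "apply_moves", "arguments": {"motion": [0,0,0,0,-0.001,0.05,1,0,0,0,0,-0.001,0.09,1,0,0,0,0,-0.001,0.12,1,0,0,0,0,-0.001,0.138,1,0,0,0,0,-0.001,0.148,1,0,0,0,0,-0.001,0.148,0.5,0,0,0,0,-0.001,0.148,0.4,0,0,0,0,-0.001,0.148,0.4,0,0,0,0,-0.001,0.148,0.4,0,0,0,0,-0.001,0.148,0.4], "force": 40}}

```text
clock: 4.15
position: [0.5572, -0.294, 0.0022]
eef_rot: [3.141, -0.0, -0.052]
force: [0.8, 0.2, 0.4]
width: 0.0344
gripper_force: 0.0
```

```bash
python3 - <<'E'
from h import *
rel(.577,.237,.12,-.052)
E
```

```text
now [ 0.5572 -0.294   0.0022] yaw -0.052 rel turn [ 0. -0.  0.] shift [-0.0076 -0.5313 -0.1179]
```

```bash
python3 - <<'E'
from h import *
p=snapshot("wrist"); save(p,"w2")
E
```

```text
(no output)
```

View pics/w2.png

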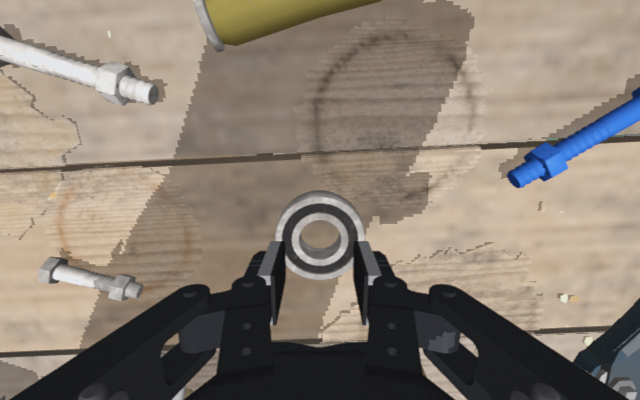

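```bash
python3 - <<'E'
from h import *
for n in ["wrist","scene","top"]:
    p=snapshot(n)
    for r in regions_of(p,"bearing"):
        m=r["mask"]; u=(r["bbox"][0]+r["bbox"][2])/2; v=(r["bbox"][1]+r["bbox"][3])/2
        print(n,round(r["score"],2),np.round(r["bbox"]),np.round(ray(p,u,v,.012),4), np.round(ray(p,r["bbox"][0],v,.012)-ray(p,r["bbox"][2],v,.012),3)[:2])
    if n=="wrist":
        print("tcp px",proj(p,manip.get_state()["position"]),[proj(p,[.5572,-.294+s*.017,.005]) for s in(1,-1)])
        s=manip.get_state(); print(s["position"],s["width"],s["eef_rot"])
E
```

```text
wrist 0.87 [273. 190. 366. 281.] [ 0.5564 -0.2946  0.012 ] [0.003 0.056]
wrist 0.36 [  0.  27. 160. 107.] [ 0.656  -0.1757  0.012 ] [0.004 0.083]
tcp px (np.float64(318.0801411447385), np.float64(228.37707248929215)) [(np.float64(290.8153382455968), np.float64(231.27389365297628)), (np.float64(345.4137217105105), np.float64(228.63808720757928))]
[ 0.55712778 -0.29398722  0.0020248 ] 0.034159751908301124 [-3.14155119e+00 -1.50329416e-05 -5.16491788e-02]
scene 0.8 [380. 242. 401. 261.] [ 0.5497 -0.3099  0.012 ] [-0.042  0.024]
```

```bash
python3 - <<'E'
from h import *
p=snapshot("wrist")
for z in (0,.01,.02,.03,.04,.05):
  print(z,[np.round(proj(p,[.557+dx,-.294+s*.017,z])) for dx in(.011,-.011) for s in(1,-1)])
  print(z,"  53mm",[np.round(proj(p,[.557+dx,-.294+s*.0265,z])) for dx in(.011,-.011) for s in(1,-1)])
a=p["img"][160:360,220:420]; cv2.imwrite("pics/w3.png",cv2.resize(a,None,fx=3,fy=3)[:,:,::-1])
E
```

```text
0 [array([290., 212.]), array([344., 210.]), array([293., 245.]), array([345., 242.])]
0   53mm [array([275., 213.]), array([359., 209.]), array([278., 245.]), array([360., 241.])]
0.01 [array([289., 217.]), array([346., 215.]), array([291., 251.]), array([347., 249.])]
0.01   53mm [array([273., 218.]), array([362., 214.]), array([276., 252.]), array([362., 248.])]
0.02 [array([287., 223.]), array([347., 220.]), array([290., 258.]), array([348., 256.])]
0.02   53mm [array([270., 224.]), array([364., 219.]), array([274., 259.]), array([364., 255.])]
0.03 [array([285., 229.]), array([349., 226.]), array([288., 267.]), array([350., 264.])]
0.03   53mm [array([267., 230.]), array([367., 225.]), array([271., 267.]), array([367., 263.])]
0.04 [array([283., 236.]), array([351., 233.]), array([287., 276.]), array([352., 273.])]
0.04   53mm [array([264., 237.]), array([370., 232.]), array([268., 276.]), array([370., 272.])]
0.05 [array([281., 244.]), array([353., 241.]), array([284., 286.]), array([354., 283.])]
0.05   53mm [array([261., 245.]), array([373., 240.]), array([265., 287.]), array([373., 282.])]
```

View pics/w3.png

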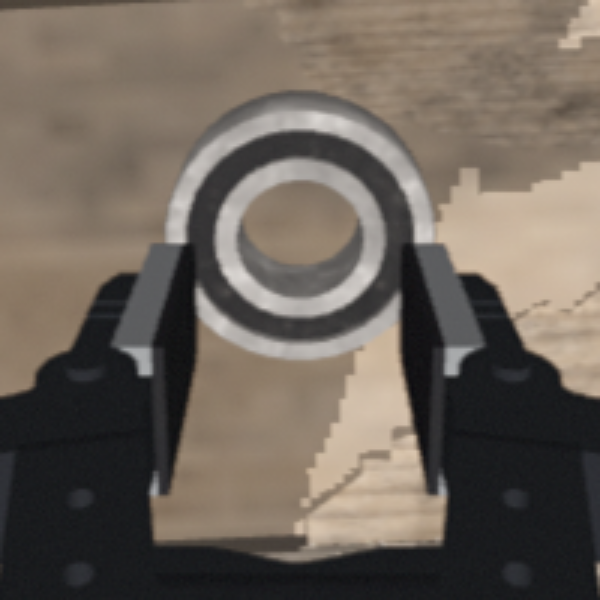

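```bash
python3 - <<'E'
from h import *
p=snapshot("scene"); s=manip.get_state()
print(s["position"], proj(p,s["position"]), proj(p,s["position"]+[0,0,.04]),-np.array(p["R"]).T@np.array(p["t"]))
a=p["img"][150:290,300:480]; cv2.imwrite("pics/s3.png",cv2.resize(a,None,fx=4,fy=4)[:,:,::-1])
E
```

```text
[ 0.55710843 -0.29402466  0.00199814] (np.float64(388.83462624379376), np.float64(250.93455801803967)) (np.float64(389.68023810425854), np.float64(236.78247721095312)) [ 0.04622519 -0.93909355  0.53659933]
```

View pics/s3.png

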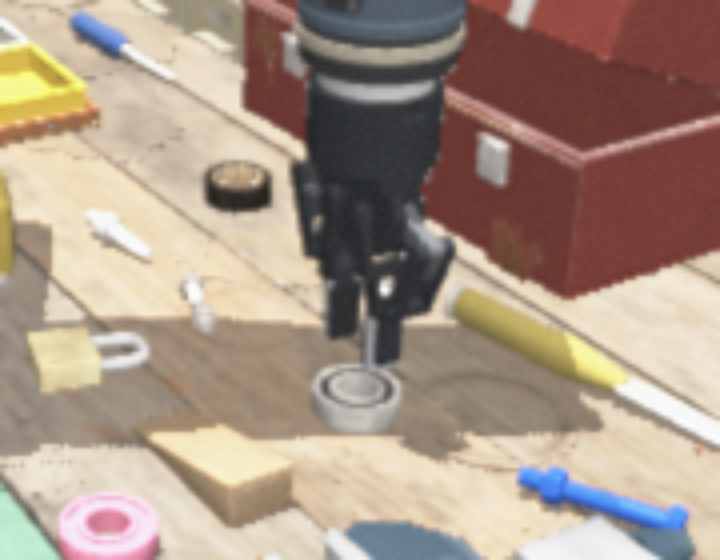

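>>> {"name": "apply_moves", "arguments": {"motion": [0,0,0,0,0,0,0.9,0,0,0,0,0,0,0.9,0,0,0,0,0,0.005,0.9,0,0,0,0,0,0.015,0.9,0,0,0,0,0,0.025,0.9,0,0,0,0,0,0.033,0.9,0,0,0,0,0,0.037,0.6,0,0,0,0,0,0.037,0.5,0,0,0,0,0,0.037,0.5,0,0,0,0,0,0.037,0.5], "force": 40}}

```text
clock: 5.85
position: [0.5572, -0.2941, -0.0349]
eef_rot: [3.141, -0.0, -0.052]
force: [-0.1, 0.4, -2.1]
width: 0.0511
gripper_force: 41.9
```

```bash
python3 - <<'E'
from h import *
s=manip.get_state(); print(s["position"],s["width"],s["gripper_force"],s["force"])
p=snapshot("wrist"); a=p["img"][160:360,220:420]; cv2.imwrite("pics/w4.png",cv2.resize(a,None,fx=2,fy=2)[:,:,::-1])
rel(.577,.237,.1,-.052)
E
```

```text
[ 0.55717939 -0.29406245 -0.03486984] 0.051099371984726735 41.863301895791665 [-0.11602943  0.40323483 -2.10785834]
now [ 0.5572 -0.294  -0.0349] yaw -0.052 rel turn [ 0. -0.  0.] shift [-0.0076 -0.5313 -0.1349]
```

View pics/w4.png

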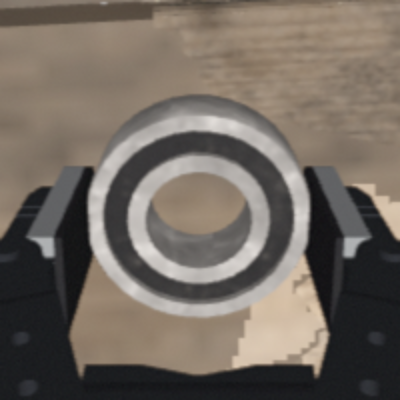

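>>> {"name": "apply_moves", "arguments": {"motion": [0,0,0,0,0,-0.05,0.5,0,0,0,0,-0.03,-0.095,0.5,0,0,0,-0.001,-0.09,-0.11,0.5,0,0,0,-0.002,-0.15,-0.11,0.5,0,0,0,-0.003,-0.21,-0.11,0.5,0,0,0,-0.004,-0.27,-0.11,0.5,0,0,0,-0.005,-0.33,-0.11,0.5,0,0,0,-0.006,-0.39,-0.11,0.5,0,0,0,-0.007,-0.45,-0.11,0.5,0,0,0,-0.0076,-0.5,-0.11,0.5], "force": 40}}

```text
clock: 7.15
position: [0.5771, 0.0414, 0.0751]
eef_rot: [-3.093, 0.002, 0.043]
force: [-0.4, -0.2, -1.6]
width: 0.0507
gripper_force: 43.1
```

```bash
python3 - <<'E'
from h import *
p=snapshot("wrist"); s=manip.get_state(); print(s["width"],s["gripper_force"],s["position"])
rel(.577,.237,-.025,-.052)
b={}
for q in ["bin_yellow","bin_red","bin_green","bin_white"]:
    for r in regions_of(p,q)[:1]:
        c=max(cv2.findContours(r["mask"].astype(np.uint8),0,2)[0],key=cv2.contourArea)
        P=np.array([ray(p,u,v,.036)[:2] for u,v in c[:,0]]).astype(np.float32)
        (cc,wh,a)=cv2.minAreaRect(P); print(q,np.round(cc,4),np.round(wh,3),round(a,1),round(r["score"],2),r["bbox"])
save(p,"w5")
E
```

```text
0.05106887651161132 43.13096242491156 [0.57736514 0.04185022 0.07504407]
now [0.5774 0.0419 0.075 ] yaw 0.043 rel turn [-2.8  0.3  5.5] shift [ 0.0083 -0.1898  0.1095]
bin_yellow [0.5772 0.2344] [0.136 0.102] 87.2 0.75 [0.3, 125.6, 160.0, 260.6]
bin_red [0.481  0.2396] [0.104 0.148] 2.9 0.72 [0.9, 245.1, 160.6, 360.9]
bin_green [0.4761 0.3102] [0.017 0.095] 75.7 0.67 [0.0, 247.3, 18.7, 347.0]
bin_white [ 0.5454 -0.1292] [0.057 0.016] 71.0 0.75 [508.1, 244.4, 576.3, 278.1]
```

View pics/w5.png

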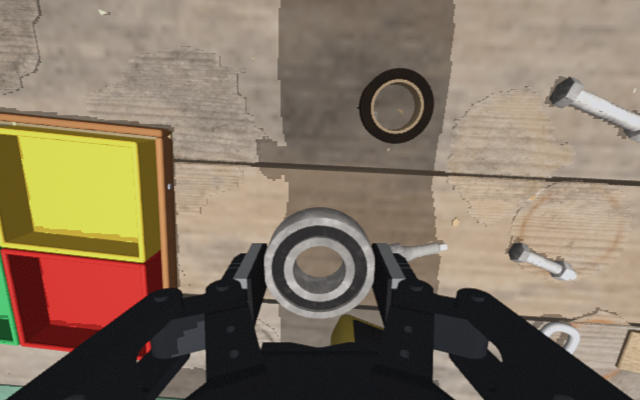

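>>> {"name": "apply_moves", "arguments": {"motion": [-1,0,2,0.002,-0.04,0,0.5,-2,0,4,0.004,-0.08,0,0.5,-2.8,0.3,5.5,0.006,-0.12,0,0.5,-2.8,0.3,5.5,0.008,-0.16,0,0.5,-2.8,0.3,5.5,0.0083,-0.19,0,0.5,-2.8,0.3,5.5,0.0083,-0.19,0,0.5,-2.8,0.3,5.5,0.0083,-0.19,0.01,0.5,-2.8,0.3,5.5,0.0083,-0.19,0.03,0.5,-2.8,0.3,5.5,0.0083,-0.19,0.05,0.5,-2.8,0.3,5.5,0.0083,-0.19,0.06,0.5], "force": 40}}

```text
clock: 8.65
position: [0.5854, 0.0495, 0.0466]
eef_rot: [-3.088, 0.003, 0.053]
force: [0.3, 0.7, -2.3]
width: 0.051
gripper_force: 43.1
```

```bash
python3 - <<'E'
from h import *
p=snapshot("wrist"); rel(.577,.237,-.025,-.052)
cv2.imwrite("pics/w6.png",p["img"][100:,100:540,::-1])
E
```

```text
now [0.5847 0.0494 0.0452] yaw 0.053 rel turn [-3.   0.4  6. ] shift [ 0.0026 -0.1837  0.0801]
```

View pics/w6.png

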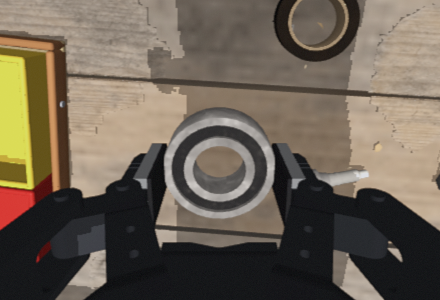

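```bash
python3 - <<'E'
from h import *
s=manip.get_state(); print(np.round(s["q"],3),s["dq"].round(3),s["effort"].round(1),s["force"],s["position"],s["eef_rot"])
E
```

```text
[ 0.052  0.46  -0.068  1.047  0.053  3.141] [ 0.001 -0.005  0.017  0.043  0.001 -0.   ] [  0.1 -98.   52.4   1.    0.4  -0. ] [-0.11703811 -0.71957029 -3.90935405] [0.58467627 0.04941628 0.04515756] [-3.0882155   0.00477178  0.0531323 ]
```

```bash
python3 - <<'E'
from h import *
for y in (.053+np.radians(50),.053+np.radians(100)): rel(.577,.237,.07,y)
E
```

```text
now [0.5847 0.0494 0.0452] yaw 0.053 rel turn [ -3.   -1.1 -50. ] shift [ 0.0022 -0.1888 -0.0148]
now [0.5847 0.0494 0.0452] yaw 0.053 rel turn [  -2.5   -2.5 -100. ] shift [ 0.0022 -0.1888 -0.0148]
```

>>> {"name": "apply_moves", "arguments": {"motion": [-1,0,-10,0,0,-0.02,0.5,-2,-0.5,-20,0,-0.01,-0.035,0.5,-3,-0.8,-30,0,-0.04,-0.035,0.5,-3,-1,-40,0.001,-0.07,-0.03,0.5,-3,-1.1,-50,0.001,-0.1,-0.03,0.5,-3,-1.5,-60,0.001,-0.13,-0.025,0.5,-3,-1.8,-70,0.002,-0.16,-0.02,0.5,-2.8,-2,-80,0.002,-0.189,-0.015,0.5,-2.6,-2.3,-90,0.002,-0.189,-0.015,0.5,-2.5,-2.5,-100,0.002,-0.189,-0.015,0.5], "force": 40}}

```text
clock: 9.95
position: [0.5776, 0.2377, 0.0723]
eef_rot: [3.14, 0.001, 1.805]
force: [0.3, 0.5, -2.5]
width: 0.0509
gripper_force: 43.1
```

```bash
python3 - <<'E'
from h import *
rel(.577,.237,-.024,np.pi-.052)
print(manip.get_state()["q"].round(2))
E
```

```text
now [0.5776 0.2377 0.0723] yaw 1.805 rel turn [  0.    0.1 -73.6] shift [-0.0005 -0.0009  0.0963]
[ 0.39  0.51  0.09  1.15 -0.    1.73]
```

>>> {"name": "apply_moves", "arguments": {"motion": [0,0,-10.5,0,0,0.01,0.5,0,0,-21,0,-0.001,0.02,0.5,0,0,-31.5,0,-0.001,0.03,0.5,0,0,-42,0,-0.001,0.035,0.5,0,0,-52.5,0,-0.001,0.035,0.5,0,0,-63,0,-0.001,0.035,0.5,0,0,-73.6,0,-0.001,0.04,0.5,0,0,-73.6,0,-0.001,0.065,0.5,0,0,-73.6,0,-0.001,0.088,0.5,0,0,-73.6,0,-0.001,0.096,0.5], "force": 40}}

```text
clock: 11.2
position: [0.5761, 0.2366, -0.0247]
eef_rot: [-3.14, 0.0, 3.083]
force: [-0.1, 0.5, -1.0]
width: 0.0512
gripper_force: 43.1
```

```bash
python3 - <<'E'
from h import *
rel(.577,.237,-.025,np.pi-.052); s=manip.get_state(); print(s["force"],s["width"],s["gripper_force"])
E
```

```text
now [ 0.5761  0.2366 -0.0247] yaw 3.083 rel turn [-0.1  0.  -0.4] shift [-0.0008  0.0004  0.0003]
[-0.1398254   0.48887753 -0.97426647] 0.05124251886172883 43.103925827890635
```

>>> {"name": "apply_moves", "arguments": {"motion": [0,0,0,0,0,0,0.72,0,0,0,0,0,0,0.72,0,0,0,0,0,-0.005,0.72,0,0,0,0,0,-0.04,0.72,0,0,0,0,0,-0.085,0.72,0,0,10,0.004,-0.045,-0.095,0.72,0,0,20,0.009,-0.095,-0.095,0.72,0,0,30,0.014,-0.145,-0.095,0.72,0,0,40,0.018,-0.195,-0.095,0.72,0,0,50,0.022,-0.235,-0.095,0.72], "force": 40}}

```text
clock: 12.45
position: [0.5413, 0.002, 0.073]
eef_rot: [3.139, 0.003, 2.204]
force: [1.2, 1.2, 0.7]
width: 0.0615
gripper_force: 0.0
```

```bash
cat >> h.py <<'E'
def axis(p,r,z):
    v,u=np.nonzero(r["mask"]); P=np.array([ray(p,a,c,z)[:2] for a,c in zip(u,v)])
    w=np.linalg.svd(P-P.mean(0),full_matrices=False)[2][0]; w=w*np.sign(w[1]); d=(P-P.mean(0))@w
    mid=P.mean(0)+w*(d.max()+d.min())/2
    return mid,np.degrees(np.arctan2(w[1],w[0])),np.ptp(d)
E
python3 - <<'E'
from h import *
p=snapshot("wrist"); s=manip.get_state(); print(s["q"].round(2))
for q,z in (("spark_plug",.01),("bolt_long",.01),("bolt_short",.008),("bearing",.02)):
    for r in regions_of(p,q)[:2]: print(q,round(r["score"],2),np.round(r["bbox"]),axis(p,r,z))
for q in ["bearing"]:
  t=snapshot("top")
  for r in regions_of(t,q)[:2]: print(q,r["score"],axis(t,r,.02))
save(p,"w7")
rel(.535,-.032,.05,1.76)
E
```

```text
[-0.    0.34 -0.17  1.06 -0.    0.95]
spark_plug 0.79 [271. 199. 306. 260.] (array([ 0.5340842 , -0.03445442]), np.float64(101.79673688569933), np.float64(0.06325387205020755))
bearing 0.37 [  0. 358.   4. 377.] (array([ 0.39339268, -0.2993237 ]), np.float64(110.46939168790605), np.float64(0.016634151124041183))
bearing 0.66 (array([0.57638185, 0.23368085]), np.float64(43.679700251120714), np.float64(0.05267488721728121))
bearing 0.58 (array([ 0.36367352, -0.33621037]), np.float64(101.31427997944535), np.float64(0.05315136461798428))
now [0.5416 0.0046 0.0722] yaw 2.213 rel turn [ 0.2  0.1 26. ] shift [-0.0253 -0.0273  0.0222]
```

View pics/w7.png

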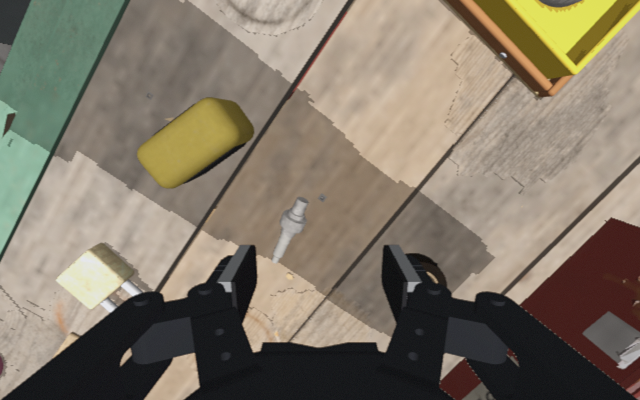

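>>> {"name": "apply_moves", "arguments": {"motion": [0,0,10,-0.0175,-0.0252,0.01,0.5,0,0,20,-0.0175,-0.0252,0.03,0.5,0,0,25,-0.0175,-0.0252,0.06,0.5,0,0,25,-0.0175,-0.0252,0.085,0.5,0,0,25,-0.0175,-0.0252,0.1,0.5,0,0,25,-0.0175,-0.0252,0.108,0.5,0,0,25,-0.0175,-0.0252,0.109,0.15,0,0,25,-0.0175,-0.0252,0.109,0.1,0,0,25,-0.0175,-0.0252,0.109,0.1,0,0,25,-0.0175,-0.0252,0.109,0.1], "force": 30}}

```text
clock: 14.05
position: [0.5321, -0.0254, -0.0368]
eef_rot: [3.139, 0.001, 1.774]
force: [-0.7, -0.1, 0.2]
width: 0.0191
gripper_force: 29.3
```

```bash
python3 - <<'E'
from h import *
s=manip.get_state(); print(s["width"],s["gripper_force"],s["force"])
rel(.477,.232,.06,np.radians(87))
E
```

```text
0.019051883758679895 29.32530119913281 [-0.66288064 -0.08279162  0.22288202]
now [ 0.5321 -0.0254 -0.0368] yaw 1.774 rel turn [ 0.2  0.  14.7] shift [ 0.2631 -0.0016 -0.097 ]
```

>>> {"name": "apply_moves", "arguments": {"motion": [0,0,0,0,0,-0.04,0.1,0,0,0,0.02,0,-0.08,0.1,0,0,5,0.07,0,-0.097,0.1,0,0,10,0.12,0,-0.097,0.1,0,0,14.7,0.17,0.001,-0.097,0.1,0,0,14.7,0.22,0.002,-0.097,0.1,0,0,14.7,0.26,0.002,-0.09,0.1,0,0,14.7,0.281,0.002,-0.08,0.1,0,0,14.7,0.281,0.002,-0.06,0.1,0,0,14.7,0.281,0.002,-0.05,0.1], "force": 30}}

```text
clock: 15.3
position: [0.4763, 0.2502, 0.0119]
eef_rot: [3.14, 0.001, 1.518]
force: [0.2, -0.1, -0.5]
width: 0.019
gripper_force: 29.5
```

```bash
python3 - <<'E'
from h import *
s=manip.get_state(); print(s["width"],s["gripper_force"],s["force"],s["q"].round(2))
p=snapshot("wrist")
for r in regions_of(p,"spark_plug")[:2]: print(round(r["score"],2),np.round(r["bbox"]),axis(p,r,.04))
for r in regions_of(p,"bin_red")[:1]:
    P=np.array([ray(p,u,v,.036)[:2] for v,u in np.argwhere(r["mask"])]).astype(np.float32); print(r["score"],cv2.minAreaRect(P))
rel(.477,.25,-.027,np.radians(87))
E
```

```text
0.01896180943491145 29.49255997707951 [ 0.18821592 -0.09202576 -0.50957456] [ 0.48  0.39 -0.26  0.91 -0.    2.11]
0.91 [296. 221. 340. 337.] (array([0.4743617 , 0.22955866]), np.float64(87.89532764106157), np.float64(0.07336150828749449))
0.75 ((0.47712114453315735, 0.2467416673898697), (0.12320733070373535, 0.09814785420894623), 86.9760971069336)
now [0.4767 0.2499 0.0127] yaw 1.517 rel turn [ 0.1  0.  -0.1] shift [0.0002 0.0002 0.0397]
```

>>> {"name": "apply_moves", "arguments": {"motion": [0,0,0,0,0,0.02,0.1,0,0,0,0,0,0.035,0.1,0,0,0,0,0,0.039,0.1,0,0,0,0,0,0.039,0.1,0,0,0,0,0,0.039,0.45,0,0,0,0,0,0.039,0.45,0,0,0,0,0,0.035,0.45,0,0,0,0,0,0.01,0.45,0,0,0,0,0,-0.03,0.45,0,0,5,-0.03,0.014,-0.055,0.45], "force": 30}}

```text
clock: 16.7
position: [0.4894, 0.2207, 0.0699]
eef_rot: [3.137, -0.001, 1.432]
force: [0.5, -0.1, 0.3]
width: 0.0386
gripper_force: 0.0
```

```bash
python3 - <<'E'
from h import *
p=snapshot("wrist")
for r in regions_of(p,"spark_plug")[:2]: print(round(r["score"],2),np.round(r["bbox"]),axis(p,r,.02))
rel(.63,-.13,.075,1.236)
E
```

```text
0.91 [282. 146. 312. 224.] (array([0.47647985, 0.24064891]), np.float64(88.60050662148161), np.float64(0.06460223192300127))
0.31 [216.  84. 369. 263.] (array([0.47637187, 0.24351795]), np.float64(90.78074015678116), np.float64(0.13614222296053435))
now [0.4915 0.2185 0.0709] yaw 1.427 rel turn [ 0.4 -0.1 10.9] shift [-0.325   0.1871 -0.0035]
```

Plug lies centred in red. On to the long bolt.

>>> {"name": "apply_moves", "arguments": {"motion": [0,0,2,-0.035,0.02,-0.003,0.45,0,0,4,-0.075,0.043,-0.003,0.45,0,0,6,-0.115,0.066,-0.003,0.45,0,0,8,-0.155,0.089,-0.003,0.45,0,0,10.9,-0.195,0.112,-0.003,0.45,0,0,10.9,-0.235,0.135,-0.003,0.45,0,0,10.9,-0.275,0.158,-0.003,0.45,0,0,10.9,-0.305,0.176,-0.003,0.45,0,0,10.9,-0.325,0.187,-0.003,0.45,0,0,10.9,-0.325,0.187,-0.003,0.45], "force": 30}}

```text
clock: 18.05
position: [0.6289, -0.1294, 0.0705]
eef_rot: [3.14, -0.0, 1.239]
force: [-0.5, 0.6, 0.3]
width: 0.0386
gripper_force: 0.0
```

```bash
python3 - <<'E'
from h import *
p=snapshot("wrist"); save(p,"w8")
for q in ("bolt_long","bolt_short","tape_elec"):
  for r in regions_of(p,q)[:3]: print(q,round(r["score"],2),np.round(r["bbox"]),axis(p,r,.01))
t=snapshot("top")
for r in regions_of(t,"bolt_long")[:2]: print("top",round(r["score"],2),axis(t,r,.01))
rel(.66,-.159,-.036,1.236)
E
```

```text
bolt_long 0.8 [350. 182. 380. 285.] (array([ 0.65337866, -0.16907779]), np.float64(66.16509431601717), np.float64(0.09171728137571093))
bolt_short 0.68 [209. 226. 234. 289.] (array([ 0.53227822, -0.14929558]), np.float64(68.80691301942495), np.float64(0.0599862452194649))
tape_elec 0.84 [259.   0. 334.  76.] (array([ 0.65333138, -0.00809019]), np.float64(154.77553665193943), np.float64(0.05516330488202148))
top 0.63 (array([ 0.60897232, -0.44840459]), np.float64(119.34046340209208), np.float64(0.09128474330870852))
top 0.61 (array([0.66067347, 0.00258962]), np.float64(166.7853556779672), np.float64(0.044008602401326986))
now [ 0.6287 -0.1275  0.0713] yaw 1.241 rel turn [ 0.1 -0.   0.3] shift [-0.0197  0.0396  0.1074]
```

View pics/w8.png

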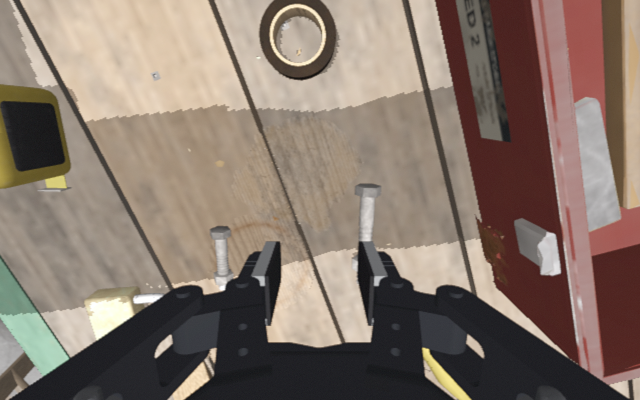

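```bash
python3 - <<'E'
from h import *
p=snapshot("wrist")
for uv in ((368,186),(368,198),(367,240)): print(uv,ray(p,*uv,.01)[:2].round(4))
for uv in ((455,100),(475,200),(497,285)): print("box",uv,ray(p,*uv,.0)[:2].round(4))
E
```

```text
(368, 186) [ 0.6704 -0.1274]
(368, 198) [ 0.6675 -0.1371]
(367, 240) [ 0.6563 -0.1725]
box (455, 100) [ 0.7553 -0.0859]
box (475, 200) [ 0.7545 -0.1716]
box (497, 285) [ 0.7581 -0.2593]
```

>>> {"name": "apply_moves", "arguments": {"motion": [0,0,0,-0.005,0.01,0,0.45,0,0,0,-0.01,0.02,0,0.45,0,0,0,-0.015,0.03,0,0.45,0,0,0,-0.0197,0.038,0.01,0.45,0,0,0,-0.0197,0.038,0.02,0.45,0,0,0,-0.0197,0.038,0.03,0.45,0,0,0,-0.0197,0.038,0.03,0.45,0,0,0,-0.0197,0.038,0.03,0.45,0,0,0,-0.0197,0.038,0.03,0.45,0,0,0,-0.0197,0.038,0.03,0.45], "force": 30}}

```text
clock: 19.65
position: [0.6587, -0.1593, 0.0417]
eef_rot: [3.138, -0.001, 1.24]
force: [-0.1, 0.8, 0.7]
width: 0.0383
gripper_force: 0.0
```

```bash
python3 - <<'E'
from h import *
p=snapshot("wrist")
for r in regions_of(p,"bolt_long")[:2]:
    m,a,l=axis(p,r,.01); print(round(r["score"],2),np.round(r["bbox"]),m,a,l)
    g=m+.008*np.array([np.cos(np.radians(a)),np.sin(np.radians(a))]); print(g); rel(g[0],g[1],-.036,np.radians(a))
E
```

```text
0.88 [306. 167. 337. 286.] [ 0.65484875 -0.17089426] 70.1245796872791 0.09215093115427925
[ 0.65756856 -0.16337078]
now [ 0.6585 -0.1594  0.0415] yaw 1.24 rel turn [ 0.2 -0.   0.9] shift [-0.0041  0.0001  0.0775]
```

>>> {"name": "apply_moves", "arguments": {"motion": [0,0,0.9,-0.003,0,0.02,0.45,0,0,0.9,-0.003,0,0.045,0.45,0,0,0.9,-0.003,0,0.065,0.45,0,0,0.9,-0.003,0,0.075,0.45,0,0,0.9,-0.003,0,0.0775,0.2,0,0,0.9,-0.003,0,0.0775,0.05,0,0,0.9,-0.003,0,0.0775,0.05,0,0,0.9,-0.003,0,0.0775,0.05,0,0,0.9,-0.003,0,0.0775,0.05,0,0,0.9,-0.003,0,0.04,0.05], "force": 40}}

```text
clock: 21.0
position: [0.6554, -0.1617, -0.0009]
eef_rot: [-3.139, 0.0, 1.225]
force: [0.8, 0.6, -0.9]
width: 0.0104
gripper_force: 39.1
```

```bash
python3 - <<'E'
from h import *
s=manip.get_state(); print(s["width"],s["gripper_force"],s["force"])
rel(.4835,.374,.07,np.radians(87))
E
```

```text
0.010361817215254303 39.06155705451965 [ 0.83375361  0.56169978 -0.87383485]
now [ 0.6554 -0.1617 -0.0009] yaw 1.225 rel turn [ -0.1  -0.  -16.8] shift [ 0.4456 -0.3436 -0.0701]
```

>>> {"name": "apply_moves", "arguments": {"motion": [0,0,0,0,0,-0.04,0.05,0,0,-2,0.02,-0.0155,-0.065,0.05,0,0,-4,0.06,-0.0465,-0.07,0.05,0,0,-6,0.1,-0.077,-0.07,0.05,0,0,-8,0.14,-0.108,-0.07,0.05,0,0,-10,0.18,-0.139,-0.07,0.05,0,0,-12,0.22,-0.17,-0.07,0.05,0,0,-14,0.26,-0.2,-0.07,0.05,0,0,-16,0.3,-0.231,-0.07,0.05,0,0,-16.8,0.34,-0.262,-0.07,0.05], "force": 40}}

```text
clock: 22.25
position: [0.5257, 0.2481, 0.071]
eef_rot: [3.139, 0.0, 1.519]
force: [1.6, -0.5, -1.2]
width: 0.0103
gripper_force: 39.1
```

```bash
python3 - <<'E'
from h import *
s=manip.get_state(); print(s["width"],s["gripper_force"],s["q"].round(2))
rel(.4835,.374,.03,np.radians(87))
E
```

```text
0.010256581166718225 39.12898778915405 [ 0.44  0.43 -0.05  1.09 -0.    2.06]
now [0.5257 0.2481 0.071 ] yaw 1.519 rel turn [0.2 0.  0. ] shift [ 0.1236 -0.0488  0.0409]
```

>>> {"name": "apply_moves", "arguments": {"motion": [0,0,0,0.03,-0.012,0,0.05,0,0,0,0.06,-0.024,0,0.05,0,0,0,0.09,-0.036,0,0.05,0,0,0,0.115,-0.046,0.005,0.05,0,0,0,0.1236,-0.0488,0.02,0.05,0,0,0,0.1236,-0.0488,0.041,0.05,0,0,0,0.1236,-0.0488,0.041,0.05,0,0,0,0.1236,-0.0488,0.041,0.05,0,0,0,0.1236,-0.0488,0.041,0.05,0,0,0,0.1236,-0.0488,0.041,0.05]}}

```text
clock: 23.5
position: [0.4845, 0.3726, 0.0302]
eef_rot: [3.138, -0.0, 1.518]
force: [0.6, -0.1, -0.5]
width: 0.01
gripper_force: 39.1
```

```bash
python3 - <<'E'
from h import *
p=snapshot("wrist")
for r in regions_of(p,"bolt_long")[:1]: print(round(r["score"],2),np.round(r["bbox"]),axis(p,r,.07))
for r in regions_of(p,"bin_green")[:1]:
    P=np.array([ray(p,u,v,.036)[:2] for v,u in np.argwhere(r["mask"])]).astype(np.float32); print(r["score"],cv2.minAreaRect(P))
rel(.4835,.374,-.026,np.radians(87))
E
```

```text
0.92 [294. 186. 343. 348.] (array([0.48303602, 0.36396966]), np.float64(87.19689581261134), np.float64(0.09131070328354335))
0.59 ((0.48388826847076416, 0.38185811042785645), (0.0989532396197319, 0.0981505885720253), 86.89212036132812)
now [0.4843 0.3726 0.0299] yaw 1.518 rel turn [ 0.2  0.  -0. ] shift [ 0.0014 -0.0011  0.0559]
```

>>> {"name": "apply_moves", "arguments": {"motion": [0,0,0,0.001,-0.001,0.025,0.05,0,0,0,0.001,-0.001,0.045,0.05,0,0,0,0.001,-0.001,0.056,0.05,0,0,0,0.001,-0.001,0.056,0.05,0,0,0,0.001,-0.001,0.056,0.4,0,0,0,0.001,-0.001,0.056,0.4,0,0,0,0.001,-0.001,0.053,0.4,0,0,0,0.001,-0.001,0.03,0.4,0,0,0,0.001,-0.001,-0.01,0.4,0,0,0,0.001,-0.001,-0.04,0.4]}}

```text
clock: 24.9
position: [0.4835, 0.3739, 0.0716]
eef_rot: [3.138, -0.001, 1.518]
force: [1.3, -0.1, 0.7]
width: 0.0341
gripper_force: 0.0
```

```bash
python3 - <<'E'
from h import *
p=snapshot("wrist")
for r in regions_of(p,"bolt_long")[:1]: print(round(r["score"],2),np.round(r["bbox"]),axis(p,r,.02))
rel(.43,-.16,.07,np.radians(169))
E
```

```text
0.71 [305. 157. 333. 266.] (array([0.4820857 , 0.36582454]), np.float64(87.02455645662221), np.float64(0.09143037353821891))
now [0.4848 0.3749 0.0734] yaw 1.518 rel turn [  0.5   0.1 -82. ] shift [-0.5371 -0.0265  0.0015]
```

Bolt is centred in green. Now to the padlock.

>>> {"name": "apply_moves", "arguments": {"motion": [0,0,-8,-0.04,-0.002,0,0.8,0,0,-16,-0.085,-0.004,0,0.8,0,0,-24,-0.13,-0.006,0,0.8,0,0,-32,-0.175,-0.009,0,0.8,0,0,-40,-0.22,-0.011,0,0.9,0,0,-48,-0.265,-0.013,0,0.9,0,0,-56,-0.31,-0.015,0,0.9,0,0,-64,-0.355,-0.018,0,0.9,0,0,-72,-0.4,-0.02,0,0.9,0,0,-80,-0.445,-0.022,0,0.9]}}

```text
clock: 26.25
position: [0.4371, -0.071, 0.0695]
eef_rot: [3.141, 0.003, 2.919]
force: [-0.1, -0.5, -0.3]
width: 0.0767
gripper_force: 0.0
```

```bash
python3 - <<'E'
from h import *
s=manip.get_state(); print(s["q"].round(2),s["width"])
p=snapshot("wrist")
for r in regions_of(p,"padlock")[:2]: print(round(r["score"],2),np.round(r["bbox"]),axis(p,r,.015))
rel(.43,-.16,.07,np.radians(169))
E
```

```text
[-0.16  0.16 -0.42  0.99  0.    0.06] 0.07668795953484256
0.7 [164. 184. 230. 271.] (array([ 0.43174118, -0.17465873]), np.float64(146.02597033130925), np.float64(0.08137164006373718))
now [ 0.437  -0.0728  0.0694] yaw 2.916 rel turn [-0.   0.1 -1.9] shift [-0.0127 -0.0866 -0.0005]
```

>>> {"name": "apply_moves", "arguments": {"motion": [0,0,-1.9,-0.004,-0.025,0,0.9,0,0,-1.9,-0.008,-0.055,0,0.9,0,0,-1.9,-0.013,-0.085,0,0.9,0,0,-1.9,-0.0154,-0.098,0,0.9,0,0,-1.9,-0.0154,-0.098,0,0.9,0,0,-1.9,-0.0154,-0.098,0,0.9,0,0,-1.9,-0.0154,-0.098,0,0.9,0,0,-1.9,-0.0154,-0.098,0,0.9,0,0,-1.9,-0.0154,-0.098,0,0.9,0,0,-1.9,-0.0154,-0.098,0,0.9]}}

```text
clock: 27.6
position: [0.4306, -0.1685, 0.0697]
eef_rot: [3.141, 0.003, 2.947]
force: [0.8, -0.8, 0.2]
width: 0.0772
gripper_force: 0.0
```

```bash
python3 - <<'E'
from h import *
p=snapshot("wrist"); save(p,"w9")
for r in regions_of(p,"padlock")[:1]:
    m,a,l=axis(p,r,.015); print(round(r["score"],2),np.round(r["bbox"]),m,a,l)
    P=np.array([ray(p,u,v,.02)[:2] for v,u in np.argwhere(r["mask"])]).astype(np.float32); print(cv2.minAreaRect(P))
    # body only: brass (yellowish)
    hsv=cv2.cvtColor(p["img"],cv2.COLOR_RGB2HSV); b=r["mask"]&(hsv[...,1]>60)
    B=np.array([ray(p,u,v,.02)[:2] for v,u in np.argwhere(b)]).astype(np.float32); print("body",b.sum(),r["mask"].sum(),cv2.minAreaRect(B),B.mean(0))
rel(.43,-.172,-.036,np.radians(169))
E
```

```text
0.91 [287. 166. 347. 257.] [ 0.43691404 -0.17322164] 165.47468842694394 0.0751843666605164
((0.43533098697662354, -0.17265750467777252), (0.04456823691725731, 0.07358325272798538), 75.962890625)
body 2792 3789 ((0.4321334660053253, -0.17185808718204498), (0.04456823691725731, 0.06683743000030518), 75.962890625) [ 0.42009985 -0.16922837]
now [ 0.4306 -0.1685  0.0697] yaw 2.947 rel turn [ 0.   0.2 -0.1] shift [ 0.0002 -0.0035  0.1057]
```

View pics/w9.png

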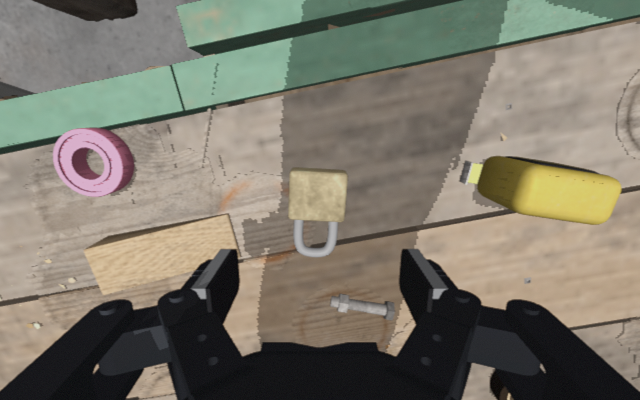

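>>> {"name": "apply_moves", "arguments": {"motion": [0,0,2.9,0.0108,-0.0026,0.01,0.72,0,0,2.9,0.0108,-0.0026,0.04,0.72,0,0,2.9,0.0108,-0.0026,0.07,0.72,0,0,2.9,0.0108,-0.0026,0.09,0.72,0,0,2.9,0.0108,-0.0026,0.104,0.72,0,0,2.9,0.0108,-0.0026,0.1085,0.72,0,0,2.9,0.0108,-0.0026,0.1085,0.42,0,0,2.9,0.0108,-0.0026,0.1085,0.4,0,0,2.9,0.0108,-0.0026,0.1085,0.4,0,0,2.9,0.0108,-0.0026,0.1085,0.4], "force": 50}}

```text
clock: 28.95
position: [0.4201, -0.1693, -0.0384]
eef_rot: [3.142, 0.003, 2.897]
force: [-0.6, 0.0, 7.0]
width: 0.0438
gripper_force: 52.1
```

```bash
python3 - <<'E'
from h import *
s=manip.get_state(); print(s["width"],s["gripper_force"],s["force"])
p=snapshot("wrist")
for r in regions_of(p,"padlock")[:1]: print(axis(p,r,.015))
rel(.567,.362,.07,np.radians(177))
E
```

```text
0.04384711072561255 52.06379771232605 [-5.88287193e-01  5.67232121e-03  6.95865510e+00]
(array([ 0.42840715, -0.17233795]), np.float64(165.38363618214157), np.float64(0.06211771663797934))
now [ 0.4202 -0.1692 -0.0383] yaw 2.897 rel turn [ -0.    0.2 -11. ] shift [-0.014   0.551  -0.1082]
```

>>> {"name": "apply_moves", "arguments": {"motion": [0,0,0,0,0,-0.03,0.4,0,0,0,0,0.01,-0.07,0.4,0,0,-2,-0.001,0.04,-0.108,0.4,0,0,-4,-0.002,0.085,-0.108,0.4,0,0,-6,-0.003,0.13,-0.108,0.4,0,0,-8,-0.004,0.175,-0.108,0.4,0,0,-10,-0.006,0.22,-0.108,0.4,0,0,-11,-0.007,0.265,-0.108,0.4,0,0,-11,-0.008,0.31,-0.108,0.4,0,0,-11,-0.009,0.355,-0.108,0.4], "force": 50}}

```text
clock: 30.3
position: [0.5144, 0.1747, 0.0693]
eef_rot: [-3.141, 0.003, 3.089]
force: [1.3, -1.3, -1.8]
width: 0.0438
gripper_force: 51.8
```

```bash
python3 - <<'E'
from h import *
s=manip.get_state(); print(s["width"],s["gripper_force"],s["q"].round(2))
rel(.5675,.362,.03,np.radians(177))
E
```

```text
0.04379530835739803 51.79115831851959 [ 0.33  0.35 -0.17  1.05 -0.    0.38]
now [0.5144 0.1747 0.0693] yaw 3.089 rel turn [-0.   0.2 -0. ] shift [-0.043   0.1898  0.0394]
```

>>> {"name": "apply_moves", "arguments": {"motion": [0,0,0,-0.01,0.04,0,0.4,0,0,0,-0.02,0.08,0,0.4,0,0,0,-0.029,0.12,0,0.4,0,0,0,-0.037,0.16,0,0.4,0,0,0,-0.043,0.19,0,0.4,0,0,0,-0.043,0.19,0.01,0.4,0,0,0,-0.043,0.19,0.03,0.4,0,0,0,-0.043,0.19,0.039,0.4,0,0,0,-0.043,0.19,0.039,0.4,0,0,0,-0.043,0.19,0.039,0.4]}}

```text
clock: 31.55
position: [0.5677, 0.3606, 0.0311]
eef_rot: [3.141, 0.003, 3.088]
force: [-0.5, -0.3, -1.5]
width: 0.0436
gripper_force: 51.8
```

```bash
python3 - <<'E'
from h import *
s=manip.get_state(); print(s["width"],s["gripper_force"],s["force"])
p=snapshot("wrist")
for r in regions_of(p,"padlock")[:1]:
    P=np.array([ray(p,u,v,.09)[:2] for v,u in np.argwhere(r["mask"])]).astype(np.float32); print("lock",r["score"],cv2.minAreaRect(P))
for r in regions_of(p,"bin_white")[:1]:
    P=np.array([ray(p,u,v,.036)[:2] for v,u in np.argwhere(r["mask"])]).astype(np.float32); print("bin",r["score"],r["bbox"],cv2.minAreaRect(P))
rel(.5675,.362,-.028,np.radians(177))
E
```

```text
0.04364140350972104 51.80386662483215 [-0.51817555 -0.29816536 -1.52943999]
lock 0.77 ((0.5729946494102478, 0.35959523916244507), (0.04424212872982025, 0.06019889563322067), 86.94049835205078)
bin 0.96 [222.5, 175.5, 430.1, 321.2] ((0.5820708870887756, 0.3635669946670532), (0.12284798175096512, 0.09997862577438354), 86.9463882446289)
now [0.5677 0.3608 0.031 ] yaw 3.089 rel turn [ 0.   0.2 -0. ] shift [0.0005 0.0012 0.059 ]
```

>>> {"name": "apply_moves", "arguments": {"motion": [0,0,0,-0.0015,0.001,0.015,0.4,0,0,0,-0.0015,0.001,0.035,0.4,0,0,0,-0.0015,0.001,0.05,0.4,0,0,0,-0.0015,0.001,0.058,0.4,0,0,0,-0.0015,0.001,0.0595,0.4,0,0,0,-0.0015,0.001,0.0595,0.4,0,0,0,-0.0015,0.001,0.0595,0.65,0,0,0,-0.0015,0.001,0.0595,0.7,0,0,0,-0.0015,0.001,0.0585,0.7,0,0,0,-0.0015,0.001,0.05,0.7]}}

```text
clock: 32.95
position: [0.5687, 0.3613, -0.0197]
eef_rot: [-3.141, 0.002, 3.089]
force: [-0.7, -0.3, 0.3]
width: 0.06
gripper_force: 0.0
```

>>> {"name": "apply_moves", "arguments": {"motion": [0,0,0,0,0,-0.02,0.7,0,0,0,0,0,-0.05,0.7,0,0,0,0,0,-0.08,0.7,0,0,0,0,0,-0.11,0.7,0,0,0,0.03,-0.04,-0.13,0.7,0,0,0,0.06,-0.08,-0.13,0.7,0,0,0,0.09,-0.12,-0.13,0.7,0,0,0,0.12,-0.16,-0.13,0.7,0,0,0,0.14,-0.2,-0.13,0.7,0,0,0,0.14,-0.2,-0.13,0.7]}}

```text
clock: 34.2
position: [0.4172, 0.1675, 0.111]
eef_rot: [-3.141, 0.003, 3.087]
force: [0.5, 0.2, 0.2]
width: 0.06
gripper_force: 0.0
```

```bash
python3 - <<'E'
from h import *
s=manip.get_state(); print(s["position"],s["width"],s["force"])
for n in ("wrist","top","scene"):
  p=snapshot(n); save(p,"fin_"+n)
  for q,z in (("bearing",.02),("spark_plug",.02),("bolt_long",.02),("padlock",.025),("bolt_short",.01),("tape_elec",.015)):
    for r in regions_of(p,q)[:2]:
        m,a,l=axis(p,r,z); print(n,q,round(r["score"],2),m.round(3),round(a,1),round(l,3))
E
```

```text
[0.4171826  0.16750191 0.11100481] 0.0600121844945784 [0.51274574 0.18375767 0.19709716]
wrist bearing 0.95 [0.568 0.222] 172.7 0.051
wrist spark_plug 0.75 [0.476 0.241] 84.3 0.069
wrist bolt_long 0.58 [0.482 0.369] 87.6 0.097
wrist bolt_short 0.84 [ 0.533 -0.148] 69.3 0.062
wrist tape_elec 0.67 [ 0.635 -0.011] 114.5 0.063
top bearing 0.67 [ 0.365 -0.335] 97.5 0.054
top bearing 0.6 [0.583 0.22 ] 23.7 0.053
top bolt_long 0.67 [ 0.606 -0.445] 119.8 0.091
top bolt_long 0.56 [ 0.653 -0.011] 19.7 0.057
top tape_elec 0.49 [ 0.654 -0.013] 8.6 0.057
scene bearing 0.68 [ 0.355 -0.349] 65.8 0.071
scene bearing 0.4 [0.576 0.247] 30.1 0.059
scene bolt_long 0.66 [ 0.596 -0.452] 119.9 0.086
scene padlock 0.61 [0.565 0.365] 69.7 0.066
scene tape_elec 0.69 [0.593 0.386] 159.0 0.065
scene tape_elec 0.6 [ 0.649 -0.018] 57.5 0.086
```

>>> {"name": "apply_moves", "arguments": {"motion": [0,0,0,0,-0.04,0,0.7,0,0,0,0,-0.08,0,0.7,0,0,0,0.01,-0.12,0,0.7,0,0,0,0.02,-0.16,0,0.7,0,0,0,0.03,-0.2,0,0.7,0,0,0,0.04,-0.24,0,0.7,0,0,0,0.04,-0.28,0,0.7,0,0,0,0.04,-0.3,0,0.7,0,0,0,0.04,-0.3,0,0.7,0,0,0,0.04,-0.3,0,0.7]}}

```text
clock: 36.5
position: [0.3625, -0.1277, 0.11]
eef_rot: [-3.142, 0.003, 3.089]
force: [0.2, 0.2, -0.8]
width: 0.06
gripper_force: 0.0
```

```bash
python3 - <<'E'
from h import *
t=snapshot("top"); s=snapshot("scene")
for n,p in (("top",t),("scene",s)):
  for q,z in (("bearing",.02),("spark_plug",.02),("bolt_long",.02),("padlock",.025),("bolt_short",.01),("tape_elec",.015)):
    for r in regions_of(p,q)[:2]:
        m,a,l=axis(p,r,z); print(n,q,round(r["score"],2),m.round(3),round(a,1),round(l,3))
A=cv2.resize(t["img"][140:235,145:260],(400,330),interpolation=cv2.INTER_CUBIC)
B=cv2.resize(s["img"][140:200,250:330],(400,300),interpolation=cv2.INTER_CUBIC)
C=cv2.resize(t["img"][120:210,280:420],(400,257))
im=np.zeros((600,800,3),np.uint8); im[:330,:400]=A; im[:300,400:]=B; im[335:592,:400]=C
cv2.imwrite("pics/final.png",im[:,:,::-1])
E
```

```text
top bearing 0.74 [0.577 0.235] 31.0 0.057
top spark_plug 0.3 [0.581 0.24 ] 83.4 0.133
top bolt_long 0.55 [0.484 0.366] 88.3 0.088
top padlock 0.63 [0.589 0.357] 178.7 0.073
top tape_elec 0.69 [ 0.654 -0.004] 7.6 0.051
scene bolt_long 0.48 [ 0.597 -0.452] 120.9 0.088
scene bolt_long 0.44 [ 0.524 -0.16 ] 67.0 0.071
scene tape_elec 0.44 [ 0.648 -0.017] 54.9 0.087
```

View pics/final.png

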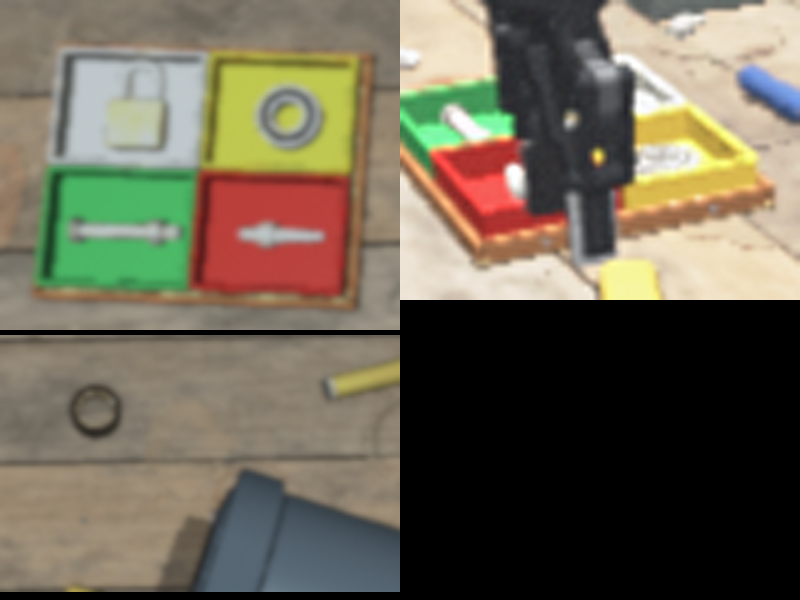

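The picture shows every item lying flat in its own bin: padlock in white (137,120), bearing in yellow (290,115), bolt in green (125,230) and plug in red (280,235). The tape is still where it was, and the last wrist view showed the short bolt unmoved at (0.533, -0.148). I'm handing in.

```bash
python3 -c "
from plant import manip
print(manip.job_done())"
```

```text
the job is handed in; nothing more can be done
None
```

The job is handed in at about 37 s: the bearing is in the yellow bin, the spark plug in red, the long bolt in green and the padlock in white, all lying flat, with the short bolt and tape left where they were.

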